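Open the part carousel at the marked compartment and store the setting pin

TASK

Turn the cover of the round part carousel until its opening lies wholly over the compartment marked by the tall post, with no divider showing in the opening. Then take the mushroom-headed setting pin from the granite plate and lower it, without dropping it, through the opening so that it stands upright on the floor of that compartment, with the opening still in line. Leave the other parts on the plate where they are.

Things in the scene. Friction and masses are not known exactly. Their poses are not given: they have to be found in the camera images.
- carousel: Fixed round carousel, foot flange 300 mm across, 8 mm thick. Origin: centre of the underside, on the cover's axis; z up. Wall: inner radius 113, outer 118 mm, top 58 mm above the table. Hub radius 24 mm. White dividers 4 mm thick make four quarter compartments with middles along its own +x, +y, -x, -y; floor 8 mm above the table. A post (one tall, three short) marks each, 135 mm from the axis.
- cover (a joint): Angle of the carousel's dark cover about the vertical axis (rad, anticlockwise from above, no end stops). At 0 its opening points along the carousel's +x. Light friction (about 2 N at the handle); it stays where left. Disc of radius 118 mm, 6 mm thick, top 66 mm above the table; wedge-shaped opening 67 degrees wide, from 34 mm off the axis out through the rim.
- cover_handle (a point): Middle of the upright round aluminium handle fixed to the cover (it does not spin on it; 22 mm in diameter, 66 to 121 mm above the table; this point at 93.5 mm), 85 mm from the axis on the side opposite the opening. It travels in a circle round the axis as the cover turns.
- cover_opening (a point): Point on the middle line of the cover's opening, 135 mm from the axis (just outside the rim, over the circle of posts), 63 mm above the table. It turns with the cover; when the opening is in line it lies directly beside or over the wanted post in plan.
- tall_post_top (a point): Centre of the top of the tall round steel post (14 mm in diameter, top 96 mm above the table) that marks the wanted compartment, 135 mm from the carousel's axis at the middle of that compartment.
- pin_center (a point): Loose steel setting pin standing upright, 125 mm tall, about 0.45 kg: round foot 50 mm wide, 12 mm thick; stem 18 mm wide; mushroom head 34 mm wide, 101 to 125 mm above its underside. This point is on its axis, 62.5 mm above its underside; z towards the head. In the compartment its axis belongs about 74 mm from the carousel's axis; the head then stands out above the cover.
- pin_foot (a point): Centre of the underside of the setting pin's foot.
- plate: Fixed black granite plate, 240 by 220 by 40 mm; origin at the centre of its underside, its top 40 mm above the table. The pin, the spacer and the ring gauge stand on it.
- spacer: Bystander: plain steel cylinder 45 mm in diameter and 60 mm tall on the granite plate; origin at the centre of its underside.
- ring_gauge: Bystander: dark steel ring 66 mm across and 28 mm tall on the granite plate; origin at the centre of its underside.
There are look-alikes about, which are no part of the job. Leave any red look-alike of the part that bears pin_center alone.

How it is judged:
By the outcome, as a careful person would: the job done as asked, in the order asked, and still so for the second after the job is handed in, with the robot touching nothing.
It also fails if it takes over 67 s, if anything falls off the work surface, if the arm or the gripper's body presses on something with over 40 N, if the wrist force passes 120 N, or if a joint passes its speed limit or range.

ROBOT

A 7-joint arm with a two-finger parallel gripper is mounted at the origin on the work surface. World frame = base frame: x ahead of the robot, y to its left, z up, the work surface at z = 0. Lengths are in m, angles in rad, forces in N, time in s.
With the tool pointing down it reaches from about 0.35 to 0.9 m from the base axis. Payload 8.1 kg.
Tool frame: the origin (TCP) lies midway between the tips of the shut fingers; the grasp point (between the pads) lies 19 mm behind it; z points along the fingers, y is the direction in which the jaws open and shut (so a half turn about z gives the same grasp; the last joint's range is limited). The gripper opens to 92 mm and grips with 3 to 60 N. Pads are 19 mm wide; open, the fingers measure 130 mm over their backs; the gripper's body (75 mm by 190 mm) begins 47 mm behind the grasp point.
Start: joints at [-1.431, 0.434, 0.025, 1.573, -0.012, 1.134, -0.075], TCP at [0.15, 0.607, 0.227] pointing down, gripper open.
Joint ranges: [-2.62, 2.62], [-0.44, 2.09], [-1.27, 1.32], [0.08, 2.57], [-1.32, 4.46], [0.12, 2], [-2.74, 2.74]. Speed limits (rad/s): [2.22, 2.22, 3.01, 3.01, 3.14, 3.14, 3.14].

INTERFACE

Orientations are given as a unit quaternion [x, y, z, w].
In Python, from rig import robot, read_camera, camera_params, models gives the robot as it stands. The module is installed in compiled form; this text tells all that it offers.
- The arm moves only by the tool carry_out, never from a script. Its argument "increments" is a list of rows, each an object of numbers: "x", "y", "z": the shift along the tool's x, y, z as a fraction of full scale; "wx", "wy", "wz": the turn, a rotation vector about the tool's x, y, z as a fraction of full scale; "fingers": the closure, from 0 (fully open) to 1 (shut). A call has 1 to 5 rows; each row is the pose to reach, as a shift and turn from the pose commanded when the call began, along the tool's axes at that moment; what a row does not reach only later rows make up. Full scale, the value 1, is 0.2 m for a shift and 30 degrees for a turn. A row lasts 1/8 s, in which the tool goes at most 62.5 mm and 10.7 degrees, less where a joint would pass 70% of its speed; a pose out of reach is approached as far as the arm can. A call with a number of a shift or a turn outside -1 to 1 is refused whole. A call with a gripper value outside its range is refused whole. The fingers move at their own pace and stop on an object; "force" is the grip in N (left out, the last holds). Time passes only in rows, so rows that repeat a pose let the fingers close. It gives the time, the measured TCP pose, the force and the opening at its end, in the units of the state.
- robot.get_obs(): the state, without advancing time (a new reading comes with each control period).
- read_camera(name): name is "side" or "top" or "wrist"; returns the picture (480x640x3 uint8, red, green, blue); there is no depth.
- camera_params(name): a dict with "mtx" (3x3 intrinsics, pixels), "world_to_cam" (4x4, takes a point from world to camera coordinates). Camera axes: x right, y up, looking along -z (the intrinsics and any distortion apply to the point x, -y, -z); pixel columns grow to the right and rows downward; lengths in m; the calibration is good to about 2 mm. The wrist camera is an equidistant fisheye: a pixel r from the principal point sees the ray r / f radians off the axis. A picture is of the moment at which its call begins: read the wrist's pose just before it. camera_params takes no time and is no camera call; for the wrist camera it gives the pose at the moment of the call.
- robot.finish_job(): hands the job in, once; it reports no verdict.
Trained networks look in the newest picture that a camera, given by its name, has taken for a name from the list of things; names that differ only in an ending like _2 or _b are one class to them, and where a whole thing is asked for, a point or a joint stands for the part that bears it (a point fixed in the world has none). Each returns a list of dicts, best first, with "confidence" (0 to 1); they miss things now and then, are a little off and sometimes report something else, mostly with a low value. They report only what shows in the picture. A call takes as long as a camera call. They do not tell look-alikes from the thing itself.
- models.look_for(camera, thing): "location" ([x, y, z] in m, in the coordinates of the camera as it stood for that picture, good to about 4 mm: the middle of the surface that is visible of it).
- models.spot_point(camera, thing): "location" ([x, y, z] in m, in the coordinates of the camera as it stood for that picture, good to about 4 mm: a listed point, or the origin of a listed thing).
The state is a dict: "clock": time; "joints": joint angles; "qvel": joint speeds; "joint_torque": joint torques, N m; "tool_pos": TCP position; "ee_rot": TCP orientation; "ft_force": force on the tool from outside, world axes, zero at the start; "moment": the same for the moment, N m; "finger_gap": opening from 0.0 (shut) to 1.0 (fully open).
Only numpy, scipy, OpenCV 4.12 (cv2) and the standard library are available. Lean on these libraries where they do the work, as an engineer would, in place of code of your own. Each camera call takes 0.05 s, during which the arm holds its last target. There are 200 camera calls.

## Working session

There is one attempt and no reset: what is moved stays moved. The work goes in short steps, Python scripts to look and compute and a tool call to move; the robot and the scene stay as the last step left them, time stands still between calls to the robot, and variables do not carry over. Pictures are saved under pics/ and viewed, about 8 in all and at most 12, crops included, and the job is handed in when it is done.

Besides the shell and the picture viewer there is one more tool, called after "Call:" in YAML: its name, and indented under it one key for each argument. carry_out: Moves the arm, as the interface text tells. Shift numbers are shares of 0.2 m and turn numbers shares of 30 degrees, none past 1 either way. Its arguments: {"type":"object","properties":{"increments":{"type":"array"},"force":{"type":"number"}},"required":["increments"]}

```bash
mkdir -p pics
cat > h.py <<'E'
from rig import robot, read_camera, camera_params, models
import numpy as np, cv2
from scipy.spatial.transform import Rotation as R
def snap(n,f=None):
    im=read_camera(n)
    if f: cv2.imwrite('pics/'+f,im[:,:,::-1])
    return im
def w(cam,p,P=None):
    M=np.array((P or camera_params(cam))['world_to_cam']); return (np.linalg.inv(M)@np.r_[p,1])[:3]
def px(cam,p):
    P=camera_params(cam); c=(np.array(P['world_to_cam'])@np.r_[p,1])[:3]; v=np.array([c[0],-c[1],-c[2]])
    if cam=='wrist':
        r=np.hypot(v[0],v[1]); t=np.arctan2(r,v[2]); v=np.array([v[0]/r*t,v[1]/r*t,1])
    q=np.array(P['mtx'])@(v/v[2]); return q[:2].round()
def find(cam,things,kind='spot_point'):
    for t in things:
        for d in getattr(models,kind)(cam,t)[:4]:
            p=w(cam,d['location']); print(cam,t,round(d['confidence'],2),p.round(3),px(cam,p))
E
cat > a.py <<'E'
from h import *
a=snap('top');b=snap('side')
cv2.imwrite('pics/1.png',cv2.resize(np.vstack([a,b]),None,fx=.62,fy=.62,interpolation=cv2.INTER_AREA)[:,:,::-1])
cv2.imwrite('pics/top.png',a[:,:,::-1]);cv2.imwrite('pics/side.png',b[:,:,::-1])
for c in('top','side'): find(c,['carousel','cover_handle','cover_opening','tall_post_top','pin_center','pin_foot','plate','spacer','ring_gauge'])
o=robot.get_obs();print(o['clock'],o['tool_pos'],R.from_quat(o['ee_rot']).as_matrix().round(3))
E
python3 a.py
```

```text
top carousel 0.88 [0.558 0.168 0.   ] [211. 233.]
top cover_handle 0.57 [0.474 0.163 0.095] [203. 264.]
top tall_post_top 0.59 [ 0.555 -0.352  0.043] [421. 235.]
top tall_post_top 0.51 [0.651 0.267 0.096] [162. 188.]
top pin_center 0.8 [ 0.611 -0.234  0.104] [376. 207.]
top pin_center 0.75 [ 0.615 -0.493  0.065] [480. 210.]
top pin_center 0.67 [ 0.709 -0.118  0.065] [326. 170.]
top pin_center 0.51 [ 0.433 -0.112  0.065] [322. 284.]
top pin_foot 0.84 [ 0.619 -0.236  0.041] [373. 209.]
top pin_foot 0.71 [ 0.618 -0.495  0.002] [472. 213.]
top pin_foot 0.58 [ 0.706 -0.117  0.007] [325. 177.]
top plate 0.92 [ 0.559 -0.29  -0.   ] [392. 235.]
top spacer 0.6 [ 0.484 -0.241  0.043] [375. 263.]
top ring_gauge 0.59 [ 0.554 -0.351  0.044] [420. 235.]
side carousel 0.96 [0.564 0.166 0.001] [302. 400.]
side carousel 0.39 [0.473 0.161 0.087] [361. 368.]
side cover_handle 0.87 [0.472 0.162 0.087] [361. 368.]
side tall_post_top 0.96 [0.649 0.259 0.093] [229. 409.]
side pin_center 0.97 [ 0.436 -0.11   0.061] [389. 265.]
side pin_center 0.85 [ 0.617 -0.492  0.063] [319. 157.]
side pin_center 0.82 [ 0.709 -0.118  0.063] [248. 251.]
side pin_center 0.7 [ 0.62  -0.237  0.099] [302. 204.]
side pin_foot 0.89 [ 0.611 -0.235  0.04 ] [307. 228.]
side pin_foot 0.61 [ 0.614 -0.493  0.001] [320. 178.]
side pin_foot 0.58 [ 0.432 -0.108  0.   ] [389. 289.]
side plate 0.85 [ 0.549 -0.29  -0.001] [338. 229.]
side spacer 0.73 [ 0.482 -0.244  0.036] [368. 231.]
side spacer 0.35 [ 0.61  -0.235  0.04 ] [307. 228.]
side ring_gauge 0.81 [ 0.549 -0.353  0.043] [341. 197.]
side ring_gauge 0.43 [ 0.482 -0.244  0.036] [368. 231.]
1.0 [0.15026774 0.60665238 0.22675166] [[-0.971  0.24  -0.   ]
 [ 0.24   0.971  0.   ]
 [ 0.     0.    -1.   ]]
```

View pics/1.png

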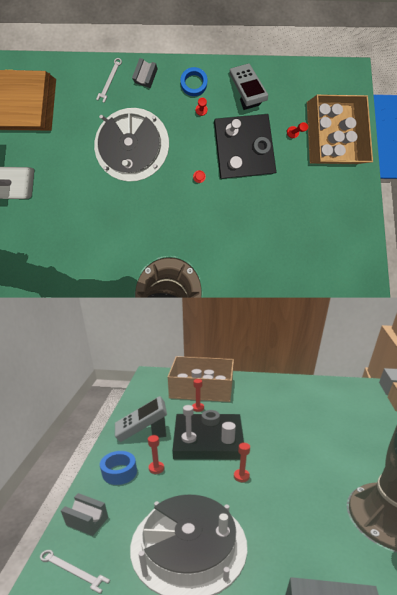

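```bash
python3 -c "
import cv2,numpy as np
a=cv2.imread('pics/top.png');b=cv2.imread('pics/side.png')
c=cv2.resize(a[160:300,140:280],(400,400));d=cv2.resize(b[170:310,230:400],(400,330))
d=cv2.copyMakeBorder(d,0,70,0,0,0);e=cv2.resize(a[150:300,300:500],(400,300))
cv2.imwrite('pics/2.png',cv2.resize(np.hstack([c,d]),(800,400)))"
```

```text
(no output)
```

View pics/2.png

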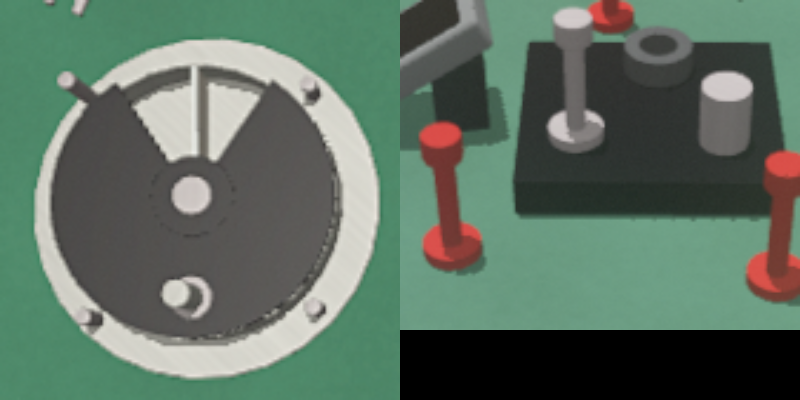

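Candidates for the pin:
- Steel pin on the plate, top picture (374,208).
- Red look-alikes at (480,210), (326,172) and (322,284).
- Plain spacer at (375,263).

The crop confirms the grey mushroom-headed pin on the plate at about (0.615,-0.236). The opening now points at about 3° with a divider in its middle, and the tall post is at about 47°, so the cover needs about +44°.

```bash
cat > go.py <<'E'
import sys
from h import *
# go.py x y z yaw(deg of tool y axis)
x,y,z,a=map(float,sys.argv[1:5]);o=robot.get_obs();M=R.from_quat(o['ee_rot']).as_matrix()
d=M.T@(np.array([x,y,z])-o['tool_pos']);a=np.radians(a)
Y=np.array([np.cos(a),np.sin(a),0]);Z=np.array([0,0,-1.]);T=np.c_[np.cross(Y,Z),Y,Z]
r=R.from_matrix(M.T@T).as_rotvec(degrees=True)
print('xyz',(d/.2).round(3),'w',(r/30).round(3),'yaw',np.degrees(np.arctan2(M[1,1],M[0,1])).round(1),'pos',o['tool_pos'].round(4),'j',o['joints'].round(2),'t',o['clock'],'F',o['ft_force'].round(1),'gap',round(o['finger_gap'],3))
E
python3 go.py .473 .163 .2 93
```

```text
xyz [-2.1   -1.765  0.134] w [ 0.    -0.    -0.564] yaw 76.1 pos [0.1503 0.6067 0.2268] j [-1.43  0.43  0.02  1.57 -0.01  1.13 -0.08] t 1.0 F [ 0.6 -0.6 -0.1] gap 1.004
```

Call:
carry_out:
  increments:
    - {"x":-1,"y":-0.84,"wz":-0.55,"fingers":0}
    - {"x":-1,"y":-0.84,"wz":-0.55,"fingers":0}
    - {"x":-1,"y":-0.84,"wz":-0.55,"fingers":0}
    - {"x":-1,"y":-0.84,"wz":-0.55,"fingers":0}
    - {"x":-1,"y":-0.84,"wz":-0.55,"fingers":0}

```text
invalid input at $.increments[0]: expected keys x, y, z, wx, wy, wz, fingers
```

```bash
python3 go.py .473 .163 .2 93
```

```text
xyz [-2.1   -1.765  0.134] w [ 0.    -0.    -0.564] yaw 76.1 pos [0.1503 0.6067 0.2268] j [-1.43  0.43  0.02  1.57 -0.01  1.13 -0.08] t 1.0 F [ 0.6 -0.6 -0.1] gap 1.004
```

All keys are needed.

Call:
carry_out:
  increments:
    - {"x":-1,"y":-0.84,"z":0,"wx":0,"wy":0,"wz":-0.55,"fingers":0}
    - {"x":-1,"y":-0.84,"z":0,"wx":0,"wy":0,"wz":-0.55,"fingers":0}
    - {"x":-1,"y":-0.84,"z":0,"wx":0,"wy":0,"wz":-0.55,"fingers":0}
    - {"x":-1,"y":-0.84,"z":0,"wx":0,"wy":0,"wz":-0.55,"fingers":0}
    - {"x":-1,"y":-0.84,"z":0,"wx":0,"wy":0,"wz":-0.55,"fingers":0}

```text
clock: 1.62
tool_pos: [0.3071, 0.3916, 0.2271]
ee_rot: [-0.019, 1.0, -0.0, 0.001]
ft_force: [-0.3, 0.1, 0.1]
finger_gap: 1.001
```

```bash
python3 go.py .473 .163 .2 93
```

```text
xyz [-0.785 -1.174  0.137] w [-0.002  0.002 -0.027] yaw 92.2 pos [0.3071 0.3916 0.2271] j [-1.04  0.23  0.03  1.88 -0.01  1.04  0.6 ] t 1.625 F [-0.3  0.1  0.1] gap 1.001
```

Call:
carry_out:
  increments:
    - {"x":-0.67,"y":-1,"z":0,"wx":0,"wy":0,"wz":-0.03,"fingers":0}
    - {"x":-0.67,"y":-1,"z":0,"wx":0,"wy":0,"wz":-0.03,"fingers":0}
    - {"x":-0.67,"y":-1,"z":0,"wx":0,"wy":0,"wz":-0.03,"fingers":0}
    - {"x":-0.67,"y":-1,"z":0,"wx":0,"wy":0,"wz":-0.03,"fingers":0}
    - {"x":-0.67,"y":-1,"z":0,"wx":0,"wy":0,"wz":-0.03,"fingers":0}

```text
clock: 2.25
tool_pos: [0.4492, 0.1985, 0.227]
ee_rot: [-0.027, 1.0, -0.0, 0.001]
ft_force: [-0.1, 0.3, 1.0]
finger_gap: 1.0
```

```bash
cat > b.py <<'E'
from h import *
import sys
snap('wrist',sys.argv[1]); find('wrist',sys.argv[2:])
E
python3 b.py w1.png carousel cover_handle tall_post_top cover_opening;python3 go.py .473 .163 .076 93
```

```text
wrist carousel 0.9 [0.552 0.169 0.003] [283. 300.]
wrist cover_handle 0.8 [0.473 0.165 0.094] [270. 259.]
xyz [-0.122 -0.211  0.753] w [ 0.001 -0.001  0.022] yaw 93.6 pos [0.4461 0.2034 0.2267] j [-0.68  0.21  0.18  1.9  -0.04  1.03  1.15] t 2.5 F [-0.  -0.3 -0.7] gap 1.003
```

View pics/w1.png

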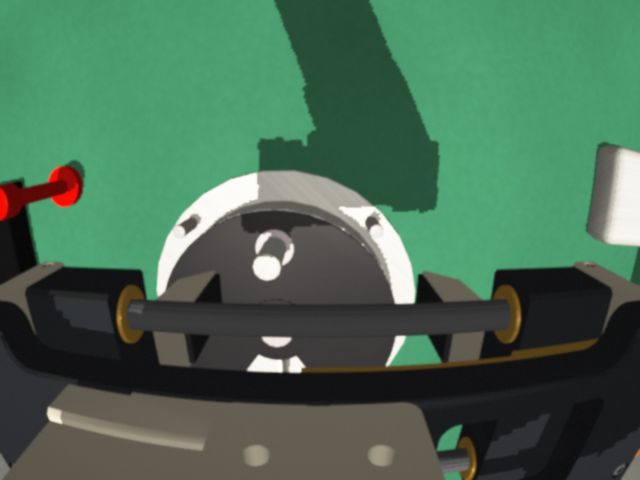

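The wrist view shows the handle at (268,262) between the short posts, agreeing with the fixed cameras at (0.473,0.164). Next I move over it, go down and grip.

Call:
carry_out:
  increments:
    - {"x":-0.12,"y":-0.2,"z":0.1,"wx":0,"wy":0,"wz":0,"fingers":0}
    - {"x":-0.12,"y":-0.2,"z":0.3,"wx":0,"wy":0,"wz":0,"fingers":0}
    - {"x":-0.12,"y":-0.2,"z":0.5,"wx":0,"wy":0,"wz":0,"fingers":0}
    - {"x":-0.12,"y":-0.2,"z":0.65,"wx":0,"wy":0,"wz":0,"fingers":0}
    - {"x":-0.12,"y":-0.2,"z":0.73,"wx":0,"wy":0,"wz":0,"fingers":0}

```text
clock: 3.12
tool_pos: [0.4719, 0.1645, 0.0791]
ee_rot: [-0.032, 0.999, -0.0, -0.001]
ft_force: [0.5, 0.1, 0.4]
finger_gap: 0.998
```

Call:
carry_out:
  increments:
    - {"x":0,"y":0,"z":0,"wx":0,"wy":0,"wz":0,"fingers":1}
    - {"x":0,"y":0,"z":0,"wx":0,"wy":0,"wz":0,"fingers":1}
    - {"x":0,"y":0,"z":0,"wx":0,"wy":0,"wz":0,"fingers":1}
    - {"x":0,"y":0,"z":0,"wx":0,"wy":0,"wz":0,"fingers":1}
    - {"x":0,"y":0,"z":0,"wx":0,"wy":0,"wz":0,"fingers":1}
  force: 12

```text
clock: 3.75
tool_pos: [0.4734, 0.1634, 0.0811]
ee_rot: [-0.03, 1.0, 0.0, 0.0]
ft_force: [0.7, 0.6, -0.0]
finger_gap: 0.507
```

Call:
carry_out:
  increments:
    - {"x":0,"y":0,"z":0,"wx":0,"wy":0,"wz":0,"fingers":1}
    - {"x":0,"y":0,"z":0,"wx":0,"wy":0,"wz":0,"fingers":1}
    - {"x":0,"y":0,"z":0,"wx":0,"wy":0,"wz":0,"fingers":1}
    - {"x":0,"y":0,"z":0,"wx":0,"wy":0,"wz":0,"fingers":1}

```text
clock: 4.25
tool_pos: [0.4731, 0.1629, 0.0807]
ee_rot: [-0.03, 1.0, -0.0, -0.0]
ft_force: [-1.4, -2.3, 1.7]
finger_gap: 0.236
```

```bash
python3 go.py .473 .163 .076 93
python3 - <<'E'
from h import *
# arc fractions about axis C from the present pose
o=robot.get_obs();M=R.from_quat(o['ee_rot']).as_matrix();C=np.array([.5585,.1675])
p=o['tool_pos'];v=np.r_[p[:2]-C,0];print('r',np.hypot(*v[:2]),'ang',np.degrees(np.arctan2(v[1],v[0])))
for a in (6,12,18,24,30): print(a,(M.T@(R.from_euler('z',a,degrees=True).apply(v)-v)/.2).round(3))
E
```

```text
xyz [0.001 0.    0.023] w [-0.001 -0.001  0.016] yaw 93.5 pos [0.4731 0.1629 0.0807] j [-0.57  0.42  0.18  2.05 -0.11  0.68  1.31] t 4.25 F [-1.4 -2.3  1.7] gap 0.236
r 0.0855047168228608 ang -176.923065001202
6 [-0.002 -0.045  0.   ]
12 [-0.009 -0.089  0.   ]
18 [-0.02  -0.132  0.   ]
24 [-0.036 -0.174  0.   ]
30 [-0.056 -0.214  0.   ]
```

Call:
carry_out:
  increments:
    - {"x":-0.002,"y":-0.045,"z":0,"wx":0,"wy":0,"wz":-0.2,"fingers":1}
    - {"x":-0.009,"y":-0.089,"z":0,"wx":0,"wy":0,"wz":-0.4,"fingers":1}
    - {"x":-0.02,"y":-0.132,"z":0,"wx":0,"wy":0,"wz":-0.6,"fingers":1}
    - {"x":-0.036,"y":-0.174,"z":0,"wx":0,"wy":0,"wz":-0.8,"fingers":1}
    - {"x":-0.036,"y":-0.174,"z":0,"wx":0,"wy":0,"wz":-0.8,"fingers":1}

```text
clock: 4.88
tool_pos: [0.481, 0.1277, 0.0806]
ee_rot: [-0.238, 0.971, -0.0, -0.002]
ft_force: [-6.7, -3.7, 7.2]
finger_gap: 0.237
```

Run:
```python
from h import *
o=robot.get_obs();M=R.from_quat(o['ee_rot']).as_matrix();C=np.array([.5585,.1675])
p=o['tool_pos'];v=np.r_[p[:2]-C,0];A=np.degrees(np.arctan2(v[1],v[0]));print('r',np.hypot(*v[:2]),'ang',A, 'y',np.degrees(np.arctan2(M[1,1],M[0,1])),o['ft_force'])
for f in (.33,.67,1): 
  a=(46.5-180-A)*f; print(a,(M.T@(R.from_euler('z',a,degrees=True).apply(v)-v)/.2).round(3),-a/30)
```

```text
r 0.08709891167909514 ang -152.80250893052045 y 117.52301444339368 [-6.69665824 -3.7018433   7.22927378]
6.369827947071747 [-0.002 -0.048 -0.   ] -0.21232759823572492
12.9326809834487 [-0.01  -0.098 -0.   ] -0.4310893661149567
19.302508930520446 [-0.024 -0.144 -0.   ] -0.6434169643506815
```

Call:
carry_out:
  increments:
    - {"x":-0.002,"y":-0.048,"z":0,"wx":0,"wy":0,"wz":-0.21,"fingers":1}
    - {"x":-0.01,"y":-0.098,"z":0,"wx":0,"wy":0,"wz":-0.43,"fingers":1}
    - {"x":-0.028,"y":-0.144,"z":0,"wx":0,"wy":0,"wz":-0.64,"fingers":1}
    - {"x":-0.028,"y":-0.144,"z":0,"wx":0,"wy":0,"wz":-0.64,"fingers":1}

```text
clock: 5.38
tool_pos: [0.4988, 0.1032, 0.0803]
ee_rot: [-0.396, 0.918, -0.0, -0.003]
ft_force: [-7.9, -8.4, 8.4]
finger_gap: 0.238
```

Run:
```python
from h import *
o=robot.get_obs();print(o['tool_pos'],o['ft_force'])
a=snap('top');b=snap('side')
for c in('top','side'): find(c,['carousel','cover_handle','cover_opening','tall_post_top'])
c=cv2.resize(a[160:300,140:280],(400,400));d=cv2.resize(b[300:480,200:400],(400,360))
cv2.imwrite('pics/3.png',np.hstack([c,cv2.copyMakeBorder(d,0,40,0,0,0)])[:,:,::-1])
```

```text
[0.49876215 0.10316197 0.08026147] [-7.92860185 -8.41568687  8.37643882]
top cover_handle 0.97 [0.5   0.102 0.094] [230. 253.]
top cover_handle 0.29 [ 0.623 -0.239  0.042] [374. 207.]
top tall_post_top 0.64 [0.65  0.267 0.096] [162. 188.]
top tall_post_top 0.35 [ 0.481 -0.244  0.042] [377. 264.]
side carousel 0.95 [ 0.561  0.163 -0.   ] [304. 399.]
side cover_handle 0.83 [0.5   0.104 0.087] [346. 338.]
side tall_post_top 0.77 [0.649 0.26  0.097] [229. 408.]
```

View pics/3.png

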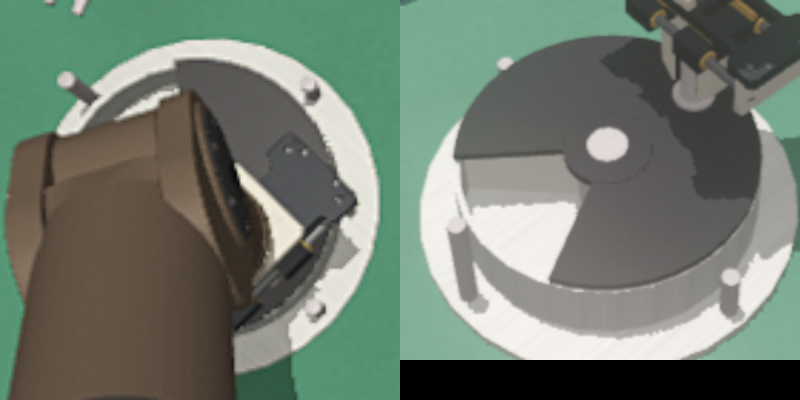

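The opening now faces the tall post with a clear floor and no divider: the handle–post line is at 46.9° and passes through the axis. Next I release and rise.

Call:
carry_out:
  increments:
    - {"x":0,"y":0,"z":0,"wx":0,"wy":0,"wz":0,"fingers":0}
    - {"x":0,"y":0,"z":0,"wx":0,"wy":0,"wz":0,"fingers":0}
    - {"x":0,"y":0,"z":0,"wx":0,"wy":0,"wz":0,"fingers":0}
    - {"x":0,"y":0,"z":0,"wx":0,"wy":0,"wz":0,"fingers":0}
    - {"x":0,"y":0,"z":0,"wx":0,"wy":0,"wz":0,"fingers":0}

```text
clock: 6.5
tool_pos: [0.5009, 0.1061, 0.0807]
ee_rot: [-0.396, 0.918, 0.0, 0.0]
ft_force: [0.3, 0.6, 0.3]
finger_gap: 0.729
```

Call:
carry_out:
  increments:
    - {"x":0,"y":0,"z":0,"wx":0,"wy":0,"wz":0,"fingers":0}
    - {"x":0,"y":0,"z":-0.2,"wx":0,"wy":0,"wz":0,"fingers":0}
    - {"x":0,"y":0,"z":-0.5,"wx":0,"wy":0,"wz":0,"fingers":0}
    - {"x":0,"y":0,"z":-0.7,"wx":0,"wy":0,"wz":0,"fingers":0}
    - {"x":0,"y":0,"z":-0.7,"wx":0,"wy":0,"wz":0,"fingers":0}

```text
clock: 7.12
tool_pos: [0.5027, 0.1066, 0.224]
ee_rot: [-0.396, 0.918, -0.0, 0.003]
ft_force: [0.5, 0.2, -1.4]
finger_gap: 1.002
```

```bash
python3 go.py .614 -.236 .22 90
```

```text
xyz [ 0.865 -1.58   0.02 ] w [-1.000e-03  1.300e-02  1.556e+00] yaw 136.7 pos [0.5027 0.1066 0.224 ] j [-0.3   0.26 -0.01  1.85  0.    1.03  2.07] t 7.125 F [ 0.5  0.2 -1.4] gap 1.002
```

Call:
carry_out:
  increments:
    - {"x":0.54,"y":-1,"z":0,"wx":0,"wy":0,"wz":1,"fingers":0}
    - {"x":0.54,"y":-1,"z":0,"wx":0,"wy":0,"wz":1,"fingers":0}
    - {"x":0.54,"y":-1,"z":0,"wx":0,"wy":0,"wz":1,"fingers":0}
    - {"x":0.54,"y":-1,"z":0,"wx":0,"wy":0,"wz":1,"fingers":0}
    - {"x":0.54,"y":-1,"z":0,"wx":0,"wy":0,"wz":1,"fingers":0}

```text
clock: 7.75
tool_pos: [0.5719, -0.1139, 0.2193]
ee_rot: [-0.142, 0.99, -0.001, -0.001]
ft_force: [-0.1, 1.0, 0.4]
finger_gap: 0.999
```

```bash
python3 - <<'E'
from h import *
a=snap('top','top2.png'); find('top',['cover_handle','cover_opening','tall_post_top'])
snap('wrist'); find('wrist',['pin_center','pin_foot','spacer'])
E
python3 go.py .614 -.236 .22 90
```

```text
top cover_handle 0.76 [0.495 0.105 0.093] [229. 255.]
top tall_post_top 0.41 [0.649 0.264 0.097] [163. 188.]
wrist pin_center 0.92 [ 0.702 -0.117  0.065] [271. 347.]
wrist pin_center 0.69 [ 0.432 -0.111  0.068] [363.  66.]
wrist pin_center 0.62 [ 0.615 -0.24   0.101] [151. 238.]
wrist pin_foot 0.87 [ 0.612 -0.495  0.004] [ 20. 161.]
wrist pin_foot 0.85 [ 0.426 -0.114  0.003] [355.  73.]
wrist pin_foot 0.58 [ 0.617 -0.237  0.045] [177. 227.]
wrist spacer 0.69 [ 0.486 -0.244  0.043] [204.  91.]
wrist spacer 0.56 [ 0.551 -0.355  0.045] [ 91. 134.]
xyz [-0.016 -0.67   0.004] w [0.001 0.    0.559] yaw 106.8 pos [ 0.5722 -0.1087  0.2207] j [-0.04  0.37  0.18  1.7  -0.08  1.08  2.03] t 8.15 F [ 0.2 -0.8  0.6] gap 0.999
```

Call:
carry_out:
  increments:
    - {"x":-0.01,"y":-0.67,"z":0,"wx":0,"wy":0,"wz":0.55,"fingers":0}
    - {"x":-0.01,"y":-0.67,"z":0,"wx":0,"wy":0,"wz":0.55,"fingers":0}
    - {"x":-0.01,"y":-0.67,"z":0,"wx":0,"wy":0,"wz":0.55,"fingers":0}
    - {"x":-0.01,"y":-0.67,"z":0,"wx":0,"wy":0,"wz":0.55,"fingers":0}
    - {"x":-0.01,"y":-0.67,"z":0,"wx":0,"wy":0,"wz":0.55,"fingers":0}

```text
clock: 8.78
tool_pos: [0.6128, -0.2353, 0.2207]
ee_rot: [-0.003, 1.0, 0.001, -0.0]
ft_force: [1.1, 0.1, -0.1]
finger_gap: 0.998
```

```bash
python3 b.py w2.png pin_center pin_foot;python3 go.py .615 -.237 .132 90
```

```text
wrist pin_center 0.87 [ 0.616 -0.495  0.065] [ 66. 228.]
wrist pin_center 0.78 [ 0.431 -0.111  0.068] [462.  25.]
wrist pin_center 0.64 [ 0.615 -0.236  0.106] [317. 239.]
wrist pin_foot 0.67 [ 0.616 -0.237  0.047] [317. 223.]
wrist pin_foot 0.61 [ 0.61  -0.496  0.003] [ 96. 211.]
wrist pin_foot 0.59 [ 0.432 -0.114  0.001] [436.  44.]
xyz [-0.011 -0.006  0.445] w [0.002 0.001 0.011] yaw 90.3 pos [ 0.6128 -0.2358  0.2209] j [ 0.1   0.5   0.28  1.51 -0.15  1.15  1.99] t 8.925 F [-0.3  0.5 -0.8] gap 0.997
```

View pics/w2.png

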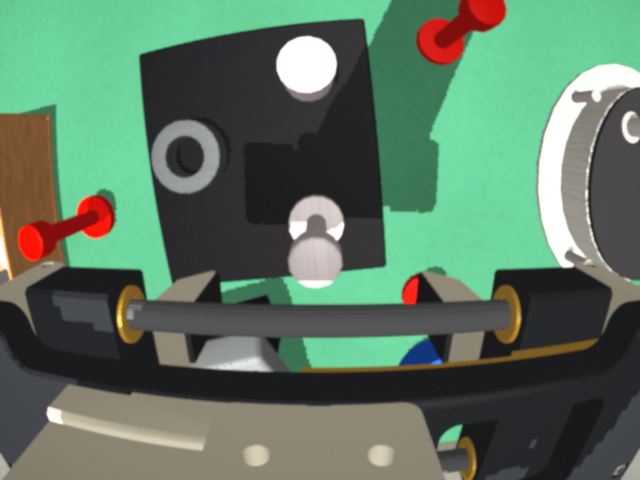

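The wrist picture shows the grey pin, head at (316,258), centred between the fingers. The reds are well clear, as are the spacer at (306,65) and ring at (187,155). Next I go down and grip the head.

Call:
carry_out:
  increments:
    - {"x":-0.01,"y":-0.005,"z":0.1,"wx":0,"wy":0,"wz":0,"fingers":0}
    - {"x":-0.01,"y":-0.005,"z":0.25,"wx":0,"wy":0,"wz":0,"fingers":0}
    - {"x":-0.01,"y":-0.005,"z":0.37,"wx":0,"wy":0,"wz":0,"fingers":0}
    - {"x":-0.01,"y":-0.005,"z":0.44,"wx":0,"wy":0,"wz":0,"fingers":0}
    - {"x":-0.01,"y":-0.005,"z":0.44,"wx":0,"wy":0,"wz":0,"fingers":0}

```text
clock: 9.55
tool_pos: [0.6143, -0.2379, 0.1321]
ee_rot: [-0.002, 1.0, 0.0, -0.001]
ft_force: [0.7, -0.1, 0.3]
finger_gap: 1.002
```

Call:
carry_out:
  increments:
    - {"x":0,"y":0,"z":0,"wx":0,"wy":0,"wz":0,"fingers":1}
    - {"x":0,"y":0,"z":0,"wx":0,"wy":0,"wz":0,"fingers":1}
    - {"x":0,"y":0,"z":0,"wx":0,"wy":0,"wz":0,"fingers":1}
    - {"x":0,"y":0,"z":0,"wx":0,"wy":0,"wz":0,"fingers":1}
    - {"x":0,"y":0,"z":0,"wx":0,"wy":0,"wz":0,"fingers":1}
  force: 35

```text
clock: 10.18
tool_pos: [0.6147, -0.2385, 0.1328]
ee_rot: [-0.002, 1.0, 0.0, 0.0]
ft_force: [-0.8, 0.6, 0.1]
finger_gap: 0.505
```

Call:
carry_out:
  increments:
    - {"x":0,"y":0,"z":0,"wx":0,"wy":0,"wz":0,"fingers":1}
    - {"x":0,"y":0,"z":0,"wx":0,"wy":0,"wz":0,"fingers":1}
    - {"x":0,"y":0,"z":0,"wx":0,"wy":0,"wz":0,"fingers":1}
    - {"x":0,"y":0,"z":0,"wx":0,"wy":0,"wz":0,"fingers":1}

```text
clock: 10.68
tool_pos: [0.6147, -0.2383, 0.1327]
ee_rot: [-0.002, 1.0, 0.0, -0.0]
ft_force: [-0.0, 1.1, 0.6]
finger_gap: 0.362
```

Call:
carry_out:
  increments:
    - {"x":0,"y":0,"z":-0.05,"wx":0,"wy":0,"wz":0,"fingers":1}
    - {"x":0,"y":0,"z":-0.15,"wx":0,"wy":0,"wz":0,"fingers":1}
    - {"x":0,"y":0,"z":-0.35,"wx":0,"wy":0,"wz":0,"fingers":1}
    - {"x":0,"y":0,"z":-0.55,"wx":0,"wy":0,"wz":0,"fingers":1}
    - {"x":0,"y":0,"z":-0.75,"wx":0,"wy":0,"wz":0,"fingers":1}

```text
clock: 11.3
tool_pos: [0.6142, -0.2388, 0.2843]
ee_rot: [-0.001, 1.0, -0.0, -0.0]
ft_force: [0.3, 0.2, -4.5]
finger_gap: 0.362
```

```bash
python3 go.py .61 .221 .28 137
```

```text
xyz [0.015 2.299 0.021] w [-0.000e+00 -1.000e-03 -1.562e+00] yaw 90.2 pos [ 0.6142 -0.2388  0.2843] j [ 0.1   0.46  0.29  1.41 -0.13  1.29  1.98] t 11.3 F [ 0.3  0.2 -4.5] gap 0.362
```

Gripped: opening 33 mm and 4.5 N of weight. I carry it over to the carousel.

Call:
carry_out:
  increments:
    - {"x":0,"y":0.15,"z":0,"wx":0,"wy":0,"wz":-0.1,"fingers":1}
    - {"x":0,"y":0.35,"z":0,"wx":0,"wy":0,"wz":-0.2,"fingers":1}
    - {"x":0,"y":0.55,"z":0,"wx":0,"wy":0,"wz":-0.3,"fingers":1}
    - {"x":0,"y":0.8,"z":0,"wx":0,"wy":0,"wz":-0.4,"fingers":1}
    - {"x":0,"y":1,"z":0,"wx":0,"wy":0,"wz":-0.5,"fingers":1}

```text
clock: 11.92
tool_pos: [0.6131, -0.0353, 0.282]
ee_rot: [-0.134, 0.991, 0.0, -0.001]
ft_force: [1.2, 0.4, -3.3]
finger_gap: 0.361
```

```bash
python3 go.py .609 .2215 .28 137
```

```text
xyz [-0.322  1.243  0.011] w [ 0.003 -0.002 -1.052] yaw 105.4 pos [ 0.6131 -0.0353  0.282 ] j [-0.16  0.38  0.18  1.53 -0.07  1.24  1.88] t 11.925 F [ 1.2  0.4 -3.3] gap 0.361
```

Call:
carry_out:
  increments:
    - {"x":-0.05,"y":0.2,"z":0,"wx":0,"wy":0,"wz":-0.12,"fingers":1}
    - {"x":-0.1,"y":0.4,"z":0,"wx":0,"wy":0,"wz":-0.25,"fingers":1}
    - {"x":-0.15,"y":0.6,"z":0,"wx":0,"wy":0,"wz":-0.38,"fingers":1}
    - {"x":-0.21,"y":0.8,"z":0,"wx":0,"wy":0,"wz":-0.5,"fingers":1}
    - {"x":-0.26,"y":1,"z":0,"wx":0,"wy":0,"wz":-0.6,"fingers":1}

```text
clock: 12.55
tool_pos: [0.6107, 0.17, 0.2819]
ee_rot: [-0.287, 0.958, -0.0, -0.001]
ft_force: [0.3, -1.0, -3.7]
finger_gap: 0.364
```

```bash
python3 go.py .609 .2215 .24 137
```

```text
xyz [-0.135  0.22   0.21 ] w [ 0.001 -0.003 -0.454] yaw 123.4 pos [0.6107 0.17   0.2819] j [-0.4   0.41  0.06  1.47 -0.03  1.26  1.82] t 12.55 F [ 0.3 -1.  -3.7] gap 0.364
```

Call:
carry_out:
  increments:
    - {"x":-0.07,"y":0.11,"z":0,"wx":0,"wy":0,"wz":-0.2,"fingers":1}
    - {"x":-0.135,"y":0.22,"z":0.1,"wx":0,"wy":0,"wz":-0.45,"fingers":1}
    - {"x":-0.135,"y":0.22,"z":0.25,"wx":0,"wy":0,"wz":-0.45,"fingers":1}
    - {"x":-0.135,"y":0.22,"z":0.45,"wx":0,"wy":0,"wz":-0.45,"fingers":1}
    - {"x":-0.135,"y":0.22,"z":0.45,"wx":0,"wy":0,"wz":-0.45,"fingers":1}

```text
clock: 13.18
tool_pos: [0.6072, 0.2192, 0.1891]
ee_rot: [-0.397, 0.918, 0.0, -0.004]
ft_force: [-0.0, -0.3, -2.4]
finger_gap: 0.358
```

```bash
python3 - <<'E'
from h import *
b=snap('side'); find('side',['pin_foot','pin_center','cover_handle','tall_post_top','cover_opening','carousel'])
a=snap('wrist'); find('wrist',['pin_center','cover_handle','tall_post_top','carousel'])
cv2.imwrite('pics/4.png',np.hstack([cv2.resize(b[300:480,180:380],(400,360)),cv2.resize(a,(400,360))])[:,:,::-1])
E
python3 go.py .609 .2215 .101 137
```

```text
side pin_foot 0.85 [ 0.431 -0.11   0.002] [389. 288.]
side pin_foot 0.78 [0.603 0.222 0.097] [267. 388.]
side pin_foot 0.75 [ 0.62  -0.492 -0.004] [318. 180.]
side pin_center 0.93 [ 0.614 -0.489  0.064] [320. 157.]
side pin_center 0.92 [ 0.436 -0.108  0.06 ] [389. 266.]
side pin_center 0.76 [0.607 0.221 0.16 ] [261. 360.]
side cover_handle 0.8 [0.497 0.105 0.086] [348. 339.]
side tall_post_top 0.88 [0.649 0.262 0.097] [228. 409.]
side carousel 0.71 [ 0.56   0.165 -0.   ] [304. 400.]
side carousel 0.41 [0.501 0.105 0.086] [345. 339.]
wrist pin_center 0.9 [0.604 0.221 0.166] [327. 269.]
wrist pin_center 0.8 [ 0.7   -0.117  0.06 ] [20. 53.]
wrist cover_handle 0.64 [0.499 0.102 0.091] [317.  15.]
wrist carousel 0.74 [0.555 0.163 0.   ] [318. 132.]
xyz [-0.001  0.011  0.46 ] w [-0.     0.001 -0.011] yaw 136.7 pos [0.6104 0.2197 0.193 ] j [-0.43  0.5  -0.    1.55  0.    1.09  1.96] t 13.775 F [-0.4 -0.2 -4.6] gap 0.359
```

View pics/4.png

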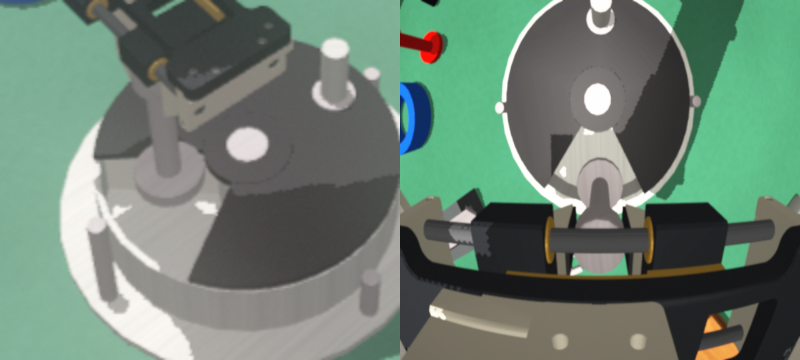

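Both views show the foot centred over the opening: side crop (172,180), wrist crop (600,180). Next I lower it to about 4 mm above the floor.

Call:
carry_out:
  increments:
    - {"x":0,"y":0.01,"z":0.1,"wx":0,"wy":0,"wz":0,"fingers":1}
    - {"x":0,"y":0.01,"z":0.22,"wx":0,"wy":0,"wz":0,"fingers":1}
    - {"x":0,"y":0.01,"z":0.34,"wx":0,"wy":0,"wz":0,"fingers":1}
    - {"x":0,"y":0.01,"z":0.41,"wx":0,"wy":0,"wz":0,"fingers":1}
    - {"x":0,"y":0.01,"z":0.44,"wx":0,"wy":0,"wz":0,"fingers":1}

```text
clock: 14.4
tool_pos: [0.6087, 0.221, 0.1041]
ee_rot: [-0.396, 0.918, 0.0, -0.0]
ft_force: [0.4, 0.3, -3.4]
finger_gap: 0.358
```

Call:
carry_out:
  increments:
    - {"x":0,"y":0,"z":0,"wx":0,"wy":0,"wz":0,"fingers":1}
    - {"x":0,"y":0,"z":0.01,"wx":0,"wy":0,"wz":0,"fingers":1}
    - {"x":0,"y":0,"z":0.01,"wx":0,"wy":0,"wz":0,"fingers":1}

```text
clock: 14.78
tool_pos: [0.6091, 0.2212, 0.1032]
ee_rot: [-0.396, 0.918, 0.0, 0.0]
ft_force: [0.4, 0.2, -3.8]
finger_gap: 0.361
```

Call:
carry_out:
  increments:
    - {"x":0,"y":0,"z":0.007,"wx":0,"wy":0,"wz":0,"fingers":1}
    - {"x":0,"y":0,"z":0.011,"wx":0,"wy":0,"wz":0,"fingers":1}
    - {"x":0,"y":0,"z":0.013,"wx":0,"wy":0,"wz":0,"fingers":1}
    - {"x":0,"y":0,"z":0.013,"wx":0,"wy":0,"wz":0,"fingers":1}

```text
clock: 15.28
tool_pos: [0.6091, 0.2213, 0.1006]
ee_rot: [-0.396, 0.918, 0.0, 0.0]
ft_force: [-1.1, 0.2, 1.4]
finger_gap: 0.359
```

The floor is carrying the pin: force went from −4 to +1.4 N. I release gently and rise.

Call:
carry_out:
  increments:
    - {"x":0,"y":0,"z":0,"wx":0,"wy":0,"wz":0,"fingers":0.7}
    - {"x":0,"y":0,"z":0,"wx":0,"wy":0,"wz":0,"fingers":0.6}
    - {"x":0,"y":0,"z":0,"wx":0,"wy":0,"wz":0,"fingers":0.3}
    - {"x":0,"y":0,"z":0,"wx":0,"wy":0,"wz":0,"fingers":0.2}
    - {"x":0,"y":0,"z":0,"wx":0,"wy":0,"wz":0,"fingers":0.2}

```text
clock: 15.9
tool_pos: [0.6089, 0.221, 0.1]
ee_rot: [-0.396, 0.918, -0.0, -0.0]
ft_force: [0.1, 0.1, 0.2]
finger_gap: 0.678
```

Call:
carry_out:
  increments:
    - {"x":0,"y":0,"z":-0.05,"wx":0,"wy":0,"wz":0,"fingers":0.2}
    - {"x":0,"y":0,"z":-0.2,"wx":0,"wy":0,"wz":0,"fingers":0.2}
    - {"x":0,"y":0,"z":-0.4,"wx":0,"wy":0,"wz":0,"fingers":0.2}
    - {"x":0,"y":0,"z":-0.65,"wx":0,"wy":0,"wz":0,"fingers":0.2}
    - {"x":0,"y":0,"z":-0.8,"wx":0,"wy":0,"wz":0,"fingers":0.2}

```text
clock: 16.52
tool_pos: [0.6096, 0.2213, 0.2638]
ee_rot: [-0.396, 0.918, 0.0, 0.002]
ft_force: [0.3, -0.1, -0.5]
finger_gap: 0.8
```

Call:
carry_out:
  increments:
    - {"x":0,"y":-0.7,"z":0,"wx":0,"wy":0,"wz":0,"fingers":0.2}
    - {"x":0,"y":-1,"z":0,"wx":0,"wy":0,"wz":0,"fingers":0.2}
    - {"x":0,"y":-1,"z":0,"wx":0,"wy":0,"wz":0,"fingers":0.2}
    - {"x":0,"y":-1,"z":0,"wx":0,"wy":0,"wz":0,"fingers":0.2}
    - {"x":0,"y":-1,"z":0,"wx":0,"wy":0,"wz":0,"fingers":0.2}

```text
clock: 17.15
tool_pos: [0.7546, 0.083, 0.2601]
ee_rot: [-0.395, 0.918, 0.0, -0.0]
ft_force: [-0.0, 0.9, 0.2]
finger_gap: 0.801
```

Call:
carry_out:
  increments:
    - {"x":0,"y":-0.7,"z":0,"wx":0,"wy":0,"wz":0,"fingers":0.2}
    - {"x":0,"y":-0.7,"z":0,"wx":0,"wy":0,"wz":0,"fingers":0.2}
    - {"x":0,"y":-0.7,"z":0,"wx":0,"wy":0,"wz":0,"fingers":0.2}
    - {"x":0,"y":-0.7,"z":0,"wx":0,"wy":0,"wz":0,"fingers":0.2}

```text
clock: 17.65
tool_pos: [0.8561, -0.0111, 0.2595]
ee_rot: [-0.396, 0.918, 0.001, -0.0]
ft_force: [0.7, 0.8, -0.4]
finger_gap: 0.799
```

Run:
```python
from h import *
b=snap('side'); a=snap('top')
for c in('top','side'): find(c,['pin_foot','pin_center','cover_handle','tall_post_top','spacer','ring_gauge'])
cv2.imwrite('pics/5.png',np.hstack([cv2.resize(b[300:480,180:380],(400,360)),cv2.resize(a[160:300,140:280],(360,360))])[:,:,::-1])
```

```text
top pin_foot 0.84 [0.614 0.224 0.007] [189. 210.]
top pin_foot 0.8 [ 0.708 -0.118  0.008] [325. 176.]
top pin_foot 0.73 [ 0.434 -0.107  0.004] [320. 284.]
top pin_foot 0.58 [ 0.614 -0.493  0.005] [471. 215.]
top pin_center 0.88 [ 0.433 -0.111  0.069] [322. 284.]
top pin_center 0.86 [ 0.709 -0.118  0.06 ] [326. 170.]
top pin_center 0.75 [0.608 0.228 0.073] [180. 208.]
top pin_center 0.56 [ 0.614 -0.495  0.065] [481. 210.]
top tall_post_top 0.63 [0.648 0.265 0.098] [162. 189.]
top spacer 0.53 [ 0.485 -0.246  0.04 ] [377. 263.]
top ring_gauge 0.7 [ 0.554 -0.348  0.041] [419. 235.]
side pin_foot 0.86 [ 0.703 -0.117 -0.001] [254. 276.]
side pin_foot 0.81 [ 0.43  -0.111 -0.002] [390. 289.]
side pin_foot 0.76 [0.604 0.224 0.008] [270. 426.]
side pin_foot 0.61 [ 0.616 -0.493  0.001] [319. 178.]
side pin_center 0.98 [ 0.434 -0.108  0.061] [390. 266.]
side pin_center 0.76 [ 0.617 -0.491  0.062] [319. 157.]
side pin_center 0.63 [0.615 0.225 0.071] [259. 401.]
side cover_handle 0.73 [0.503 0.105 0.092] [344. 336.]
side tall_post_top 0.86 [0.651 0.263 0.096] [227. 410.]
side spacer 0.67 [ 0.486 -0.24   0.039] [366. 231.]
side ring_gauge 0.55 [ 0.551 -0.354  0.044] [340. 197.]
```

View pics/5.png

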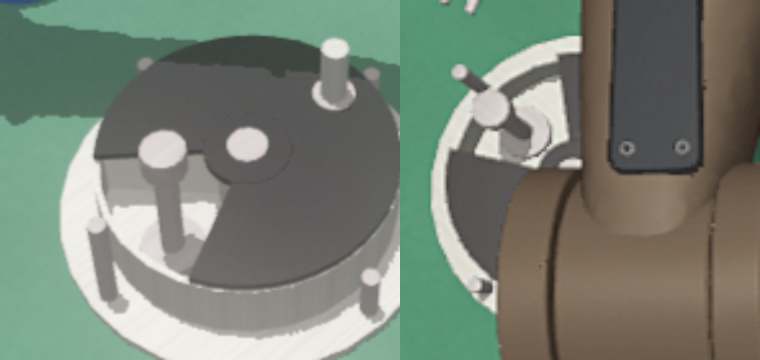

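The pin stands upright in the marked compartment, the opening is in line with no divider showing, and the spacer and ring have not moved.

```bash
python3 -c "
from h import *
print(robot.finish_job())"
```

```text
the job is handed in; nothing more can be done
None
```

The job is done and handed in at about 18 s of the 67 s allowed. I gripped the handle and turned the cover about 44°, which put the opening over the tall-post compartment. I then took the steel pin from the plate by its head, lowered it through the opening until the floor carried it, released it and backed away.

**Last checks:**
- **Pin:** it stands upright, with its foot at about (0.609, 0.224, 0.008), on the compartment floor. The networks' foot and middle readings from the two cameras scatter by up to 10 mm, more than their stated 4 mm, but the pictures show it clear of the sides.
- **Opening:** the handle, axis and tall post line up to within about 1°. No divider shows in the side view. The arm hid part of the cover in the last top view.
- **Other parts:** the spacer, the ring gauge and the red look-alikes were found where they started. The side camera missed one red pin that the top camera found in place.
- **Forces:** wrist readings at the ends of moves stayed under about 15 N.

The first move call was refused because some keys were missing, so nothing moved. I resent it with all keys.

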